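# Swing a forked strut into an assembly jig

## Robot

A 6-joint arm with a two-finger parallel gripper is mounted at the origin on the work surface. World frame = base frame: x ahead of the robot, y to its left, z up, the work surface at z = 0. Lengths are in mm, angles in rad, forces in N, time in s.
With the tool pointing down it reaches from about 300 to 775 mm from the base axis. Payload 14.6 kg.
Tool frame: the origin (TCP) lies midway between the tips of the shut fingers; the grasp point (between the pads) lies grasp_offset behind it (grasp_offset is the distance from the TCP to the grasp point, in mm); z points along the fingers, y is the line along which they close (so a half turn about z gives the same grasp; the last joint's range is limited). The gripper opens to 94 mm and grips with 3 to 60 N. Pads are 16 mm wide; open, the fingers measure 119 mm over their backs; the gripper's body (75 mm by 177 mm) begins 78 mm behind the grasp point.
Start: joints at [1.281, 0.3, 1.521, -0, 1.321, -0.067], TCP at [121.527, 536.396, 205.446] pointing down, gripper open.
Joint ranges: [-3.03, 3.03], [-0.79, 2.21], [0.23, 2.52], [-1.04, 4.18], [0, 3.07], [-2.55, 2.55]. Speed limits (rad/s): [2.22, 2.22, 2.57, 3.14, 3.14, 3.14].

## Interface

Orientations are given as [roll, pitch, yaw] about the fixed x, y, z axes, in that order (R = Rz(yaw) Ry(pitch) Rx(roll)).
In Python, from cell import * gives the robot as it stands. The module is installed in compiled form; this text tells all that it offers.
- The arm moves only by the shell command python3 -m jog 'ROWS' [FORCE]. ROWS is JSON, a list of rows, each a list of 3 entries, a list of its own where there are three numbers: the finger opening in mm, from 0 to 94, then the shift along the tool's x, y, z in units of 50 mm (1.0 is 50 mm), then the turn about the tool's z in units of 180 degrees (1.0 is 180 degrees). In form: [[fingers, [dx, dy, dz], twist], ...]. A call has 1 to 20 rows; each row shifts and turns the commanded pose from where the row before left it, along the tool's axes as they then stand; what a row does not reach is not made up. A row lasts 1/10 s, in which the tool goes at most 50 mm and 8.59 degrees, less where a joint would pass 70% of its speed; a pose out of reach is approached as far as the arm can. A call with a number of a shift or a turn outside -1 to 1 is refused whole. A call with a gripper value outside its range is refused whole. The fingers move at their own pace and stop on an object; FORCE is the grip in N (left out, the last holds). Time passes only in rows, so rows that do not move let the fingers close. It gives the time, the measured TCP pose, the force, the opening and the grip force at its end, in the units of the state.
- read_state(): the state, without advancing time (a new reading comes with each control period).
- camera(name): name is "side" or "top"; returns the picture (400x640x3 uint8, red, green, blue); there is no depth.
- calibration(name): a dict with "mtx" (3x3 intrinsics, pixels), "distortion" ([k1, k2, p1, p2, k3] as OpenCV has them; the pictures are not rectified), "cam_to_world" (4x4, takes a point from camera to world coordinates). Camera axes: x right, y down, z forward; pixel columns grow to the right and rows downward; lengths in mm; the calibration is good to about 2 mm. A picture is of the moment at which its call begins. calibration takes no time and is no camera call.
- sign_off(): hands the job in; it is judged then, once.
Trained networks look in the newest picture that a camera, given by its name, has taken for a name from the list of things; names that differ only in an ending like _2 or _b are one class to them, and where a whole thing is asked for, a point or a joint stands for the part that bears it (a point fixed in the world has none). Each returns a list of dicts, best first, with "conf" (0 to 1); they miss things now and then, are a little off and sometimes report something else, mostly with a low value. They report only what shows in the picture. A call takes as long as a camera call.
- regions_of(camera, query): "pixels" (400x640 bool, what is visible of it) and "rect" ([centre column, centre row, width, height] in pixels, round what is visible of it).
The state is a dict: "clock": time; "joints": joint angles; "qd": joint speeds; "effort": joint torques, N m; "eef_pos": TCP position; "eef_rot": TCP orientation; "wrist_force": force on the tool from outside, world axes, zero at the start; "moment": the same for the moment, N m; "finger_gap": finger opening in mm; "finger_force": force on a finger pad.
Only numpy, scipy, OpenCV 4.12 (cv2) and the standard library are available. Lean on these libraries where they do the work, as an engineer would, in place of code of your own. Each camera call takes 0.05 s, during which the arm holds its last target. There are 200 camera calls.

## Task

Load the orange-forked aluminium strut into the black jig: slide its fork fully home onto the blue-capped post while the strut still lies skew on the plate, then swing it about the post until it lies flush against the yellow stop and the red spring catch snaps out behind it. Go gently, the jig must only feel a light push and never be rammed or pressed hard, and leave everything else on the bench where it is.

Things in the scene. Friction and masses are not known exactly. Their poses are not given: they have to be found in the camera images.
- jig: Smooth black plate, 270 x 420 x 10 mm, fixed (place and yaw differ). Origin at bench-top height; spans jig x -0.18 to +0.09, y -0.21 to +0.21, top at z 0.010. Jig +x points away from the robot, +y left, before the yaw. Post at jig (0.030, -0.130). Stop and catch sit at its left end on one carriage, clamped each time at an UNMEASURED setting up to 16 mm either way along jig x.
- post (a point): The fixed pivot post: a slippery steel pin 20 mm in diameter, with a blue cap 31 mm in diameter. This point is on the pin's axis at the plate's top; the cap's underside is 36 mm and its top 44 mm above the plate, so the 30 mm high fork must be slid under the cap from the side.
- strut: Loose aluminium profile 30 mm wide and high, dark grooves, orange fork at one end; 260 mm long, 0.18 to 0.35 kg. Flat on the plate. Origin mid-length on the underside; +x runs from fork (end at -0.130) to toe (+0.130), z up. It starts with its toe swung towards the robot, 20 to 50 degrees out of line, its fork a few cm short of the post.
- fork (a point): On the strut's underside at strut x -0.110: where the post's axis lies when the slot's bottom touches the post (fully home), 20 mm inside the mouth. The fork (strut x -0.130 to -0.084) is 40 mm wide over its prongs and 30 mm high; the slot is 24 mm wide, 30 mm deep, prongs 8 mm thick with round tips.
- toe (a point): Middle of the strut's plain end (yellow mark on top), on the underside, at strut x +0.130; 0.240 m from the post when home. The yellow stop (round, 24 mm across, 26 mm high, rigid) takes the strut's far side at nominal jig (0.045, 0.095): the toe then lies at jig (0.030, 0.110), plus or minus up to 17 mm in x by the carriage setting. Only touch tells where the stop is; force then climbs steeply.
- catch (a joint): Red spring catch; slides to jig +y, value in m, 0 = sprung out. Nose tip nominally at jig (0.012, 0.104), 3 to 21 mm above the plate; sloped (10 over 24 mm) towards the robot, square towards the stop. The toe runs up the slope and pushes it in some 6 to 7 mm (spring 1.2 to 1.8 N; with friction 3 to 10 N felt when pushing); it snaps back behind the strut only when the toe is within about 2 mm of its place against the stop.
- bracket: Loose aluminium angle bracket, 36 mm, standing on the plate's right corner nearest the robot; leave alone. Origin under its middle.
- spacer: Loose aluminium block 45 x 30 x 20 mm on the plate, in its far right corner; leave alone. Origin under its middle.
- jar: Jar, 60 mm wide, 75 mm tall, on the right; leave alone.
- driver: Screwdriver lying on the right; leave alone.
- mug: Blue mug, far left; leave alone.
- labels: White roll of labels, 90 mm wide, 40 mm tall, on the right; leave alone.
- spanner: Spanner lying on the left; leave alone.

How it is judged:
By the outcome, as a careful person would: the job done as asked, in the order asked, and still so for the second after the job is handed in, with the robot touching nothing.
It also fails if it takes over 58 s, if anything falls off the work surface, if the arm or the gripper's body presses on something with over 40 N, if the wrist force passes 120 N, or if a joint passes its speed limit or range.

## Working session

There is one attempt and no reset: what is moved stays moved. The work goes in short steps, Python scripts to look and compute and a shell command to move; the robot and the scene stay as the last step left them, time stands still between calls to the robot, and variables do not carry over. Pictures are saved under pics/ and viewed, at most 10 in all, crops included, and the job is handed in when it is done.

```bash
mkdir -p pics; python3 - <<'E'
from cell import *
import cv2
s=read_state();print(s)
for c in("top","side"):
    im=camera(c);cv2.imwrite(f"pics/{c}0.png",im[:,:,::-1])
    k=calibration(c);print(c,k)
E
```

```text
{'clock': 0.0, 'joints': array([ 1.28142442e+00,  3.00480217e-01,  1.52160184e+00, -2.66162140e-06,
        1.32070218e+00, -6.66040294e-02]), 'qd': array([-8.11789661e-05,  2.71923073e-03,  3.43684680e-04, -7.16437965e-04,
        2.11030944e-06, -4.94880008e-04]), 'effort': array([-3.65784181e-03, -5.31797254e+01, -3.52743888e+01,  7.06721703e-02,
        2.42871634e-02,  1.84582700e-05]), 'eef_pos': array([121.43919096, 536.14609995, 204.87255098]), 'eef_rot': array([-3.14040354e+00, -7.67335346e-05,  2.91882539e+00]), 'wrist_force': array([ 0.33739698, -1.38179007,  0.88840398]), 'moment': array([-0.01620444,  0.00228137,  0.02151474]), 'finger_force': 0.0, 'finger_gap': 94.235655601006}
top {'mtx': array([[403.68928857,   0.        , 324.27710495],
       [  0.        , 403.68928857, 202.75991   ],
       [  0.        ,   0.        ,   1.        ]]), 'distortion': array([-0.0771007,  0.       ,  0.       ,  0.       ,  0.       ]), 'cam_to_world': array([[ 1.16144372e-02, -9.96002993e-01,  8.85615191e-02,
         4.62507811e+02],
       [-9.99888530e-01, -1.23993344e-02, -8.31773966e-03,
        -1.88194433e+01],
       [ 9.38259749e-03, -8.84550413e-02, -9.96035980e-01,
         1.21897808e+03],
       [ 0.00000000e+00,  0.00000000e+00,  0.00000000e+00,
         1.00000000e+00]])}
side {'mtx': array([[452.11765009,   0.        , 321.98733734],
       [  0.        , 452.11765009, 206.83723033],
       [  0.        ,   0.        ,   1.        ]]), 'distortion': array([0.00209269, 0.        , 0.        , 0.        , 0.        ]), 'cam_to_world': array([[-9.97352913e-01, -5.74412794e-02,  4.45832455e-02,
         4.73750098e+02],
       [-6.94058062e-02,  5.69239297e-01, -8.19237119e-01,
         1.32934312e+03],
       [ 2.16794929e-02, -8.20162863e-01, -5.71719230e-01,
         9.99466089e+02],
       [ 0.00000000e+00,  0.00000000e+00,  0.00000000e+00,
         1.00000000e+00]])}
```

View pics/top0.png

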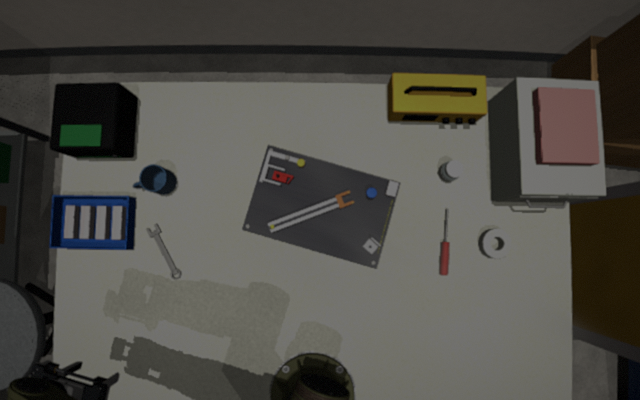

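View pics/side0.png

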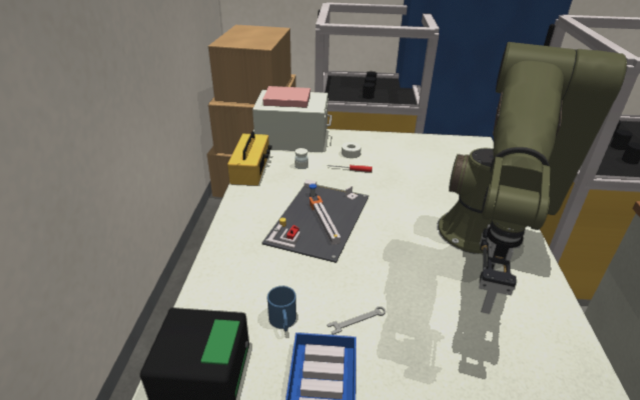

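The top view shows the jig with corners near (268,147), (399,182), (377,267) and (243,230). The post cap is at (371,193), the fork at (345,199), the toe at (272,227), the stop at (300,163) and the catch at (283,178). The side view agrees.

```bash
cat > h.py <<'E'
from cell import *
import cv2, numpy as np
def px2w(c,uv,z):
    k=calibration(c);T=k["cam_to_world"]
    n=cv2.undistortPoints(np.array(uv,float).reshape(-1,1,2),k["mtx"],k["distortion"]).reshape(-1,2)
    d=np.c_[n,np.ones(len(n))]@T[:3,:3].T;o=T[:3,3]
    z=np.broadcast_to(z,len(n));return o+d*((z-o[2])/d[:,2])[:,None]
def w2px(c,P):
    k=calibration(c);W=np.linalg.inv(k["cam_to_world"])
    return cv2.projectPoints(np.array(P,float).reshape(-1,1,3),cv2.Rodrigues(W[:3,:3])[0],W[:3,3],k["mtx"],k["distortion"])[0].reshape(-1,2)
def hsvmask(im,lo,hi,box):
    h=cv2.cvtColor(im,cv2.COLOR_RGB2HSV);m=cv2.inRange(h,lo,hi);M=np.zeros_like(m);x0,y0,x1,y1=box
    M[y0:y1,x0:x1]=m[y0:y1,x0:x1];return M
def cen(m):
    y,x=np.nonzero(m);return np.array([x.mean(),y.mean()]),len(x)
E
python3 - <<'E'
from h import *
im=camera("top")
for q in("jig","strut","post","fork","toe","catch","bracket","spacer"):
    r=regions_of("top",q)
    for a in r[:2]: 
        c,n=cen(a["pixels"]);print(q,round(a["conf"],2),c.round(1),n,np.round(a["rect"],1))
        if q in("jig","strut"):
            mr=cv2.minAreaRect(np.argwhere(a["pixels"])[:,::-1].astype(np.float32))
            P=px2w("top",cv2.boxPoints(mr),10 if q=="jig" else 40);print(P.round(1).tolist(),np.linalg.norm(np.diff(P,axis=0),axis=1))
b=(240,140,405,270)
for n,lo,hi,z in(("blue",(105,120,60),(130,255,255),54),("orange",(5,130,80),(20,255,255),40),("yellow",(22,110,80),(35,255,255),38),("red",(0,150,80),(4,255,255),25)):
    m=hsvmask(im,lo,hi,b);k,l,st,ce=cv2.connectedComponentsWithStats(m)
    for i in range(1,k):
        if st[i,4]>3: print(n,ce[i].round(1),st[i,4],px2w("top",ce[i],z).round(1))
s=cv2.resize(im[135:275,235:410],None,fx=4.5,fy=4.2,interpolation=cv2.INTER_CUBIC)
cv2.imwrite("pics/crop0.png",s[:,:,::-1])
E
```

```text
jig 0.75 [391.8 188.4] 172 [393.3 190.1  13.6  17.9]
[[597.9, -210.0, 10.0], [644.3, -224.0, 10.0], [635.0, -256.4, 10.0], [588.7, -242.3, 10.0]] [48.44137201 33.75190988 48.45263664]
jig 0.67 [320.5 205.2] 10954 [318.7 207.  153.6 122.2]
[[485.4, 219.3, 10.0], [750.6, 151.6, 10.0], [637.4, -259.7, 10.0], [375.9, -184.4, 10.0]] [273.71751441 426.59297116 272.15261567]
strut 0.98 [310.3 211.7] 921 [311.1 213.1  82.3  41.4]
[[513.8, 138.5, 40.0], [606.9, -99.5, 40.0], [568.2, -114.3, 40.0], [475.6, 123.2, 40.0]] [255.56826838  41.38828614 254.87139878]
post 0.61 [320.8 205.3] 11086 [320.2 207.5 151.2 127.6]
toe 0.93 [308.7 212.2] 1036 [307.4 210.1  82.2  42.7]
toe 0.61 [391.9 188.3] 169 [393.9 191.2  14.3  17.3]
catch 0.54 [281.5 176.5] 150 [280.9 175.2  20.1   6.9]
bracket 0.45 [371.1 244.9] 169 [373.4 244.4  15.4  15.1]
spacer 0.42 [391.7 188.5] 172 [392.4 189.5  15.3  16.4]
spacer 0.33 [494.8 243.4] 690 [496.8 244.6  30.5  27.4]
blue [371.1 192.3] 90 [[ 598.3 -164.6   54. ]]
orange [342.8 199.3] 111 [[578.4 -82.9  40. ]]
yellow [300.5 162.4] 48 [[686.9  43.2  38. ]]
yellow [272.1 226.1] 8 [[497.1 123.   38. ]]
red [281.1 176.3] 120 [[646.3 101.1  25. ]]
```

View pics/crop0.png

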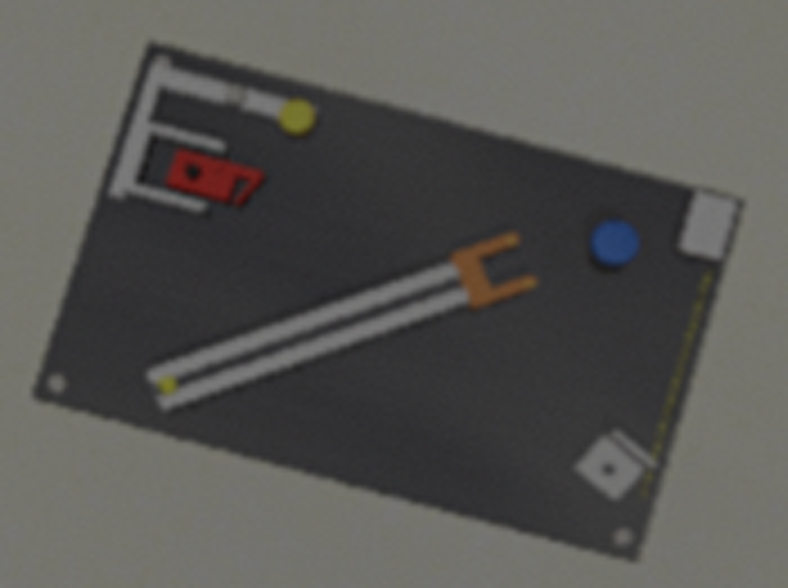

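```bash
python3 -m jog '[[94,[-0.3,-0.23,0],0],[94,[-0.54,-0.423,0],0],[94,[-0.54,-0.423,0],0],[94,[-0.54,-0.423,0],0],[94,[-0.54,-0.423,0],0],[94,[-0.54,-0.423,0],0],[94,[-0.54,-0.423,0],0],[94,[-0.54,-0.423,0],0],[94,[-0.54,-0.423,0],0],[94,[-0.54,-0.423,0],0],[94,[-0.54,-0.423,0],0],[94,[-0.54,-0.423,0],0],[94,[-0.54,-0.423,0],0],[94,[-0.54,-0.423,0],0],[94,[-0.54,-0.423,0],0],[94,[-0.54,-0.423,0],0],[94,[-0.54,-0.423,0],0],[94,[-0.54,-0.423,0],0],[94,[-0.54,-0.423,0],0],[94,[-0.25,-0.2,0],0]]' && python3 -m jog '[[94,[0,0,0],0.034],[94,[0,0,0],0.04],[94,[0,0,0],0.04],[94,[0,0,0],0.04],[94,[0,0,0],0.04],[94,[0,0,0],0.04],[94,[0,0,0],0.04],[94,[0,0,0],0.036],[94,[0,0,0],0],[94,[0,0,0],0]]'; python3 -c "
from h import *
s=read_state();print(s['eef_pos'],np.degrees(s['eef_rot']),s['wrist_force'],s['joints'])
print(globals().get('grasp_offset'))"
```

```text
clock: 2.55
eef_pos: [534.5, 28.8, 205.2]
eef_rot: [-3.141, -0.0, 2.917]
wrist_force: [-0.2, 0.3, -1.0]
finger_gap: 93.9
finger_force: 0.0
clock: 3.55
eef_pos: [533.3, 31.0, 205.5]
eef_rot: [3.142, -0.0, 1.949]
wrist_force: [-0.2, -0.1, -0.6]
finger_gap: 93.8
finger_force: 0.0
[533.32718391  31.01091482 205.53052261] [ 1.79996835e+02 -1.26668514e-03  1.11646057e+02] [-0.2234921  -0.0956423  -0.57250769] [-1.05040538e-02  2.64692401e-01  1.56584792e+00  4.28150905e-05
  1.31100957e+00 -3.88310012e-01]
18.8
```

```bash
python3 -m jog '[[94,[0,0,0.3],0],[94,[0,0,0.45],0],[94,[0,0,0.45],0],[94,[0,0,0.45],0],[94,[0,0,0.45],0],[94,[0,0,0.45],0],[94,[0,0,0.45],0],[94,[0,0,0.4],0],[94,[0,0,0.2],0],[94,[0,0,0.1],0],[94,[0,0,0.1],0],[94,[0,0,0],0],[94,[0,0,0],0]]' && python3 -m jog '[[60,[0,0,0],0],[40,[0,0,0],0],[34,[0,0,0],0],[30,[0,0,0],0],[20,[0,0,0],0],[20,[0,0,0],0],[20,[0,0,0],0],[20,[0,0,0],0],[20,[0,0,0],0],[20,[0,0,0],0]]' 20; cat > look.py <<'E'
from h import *
import sys
im=camera("top")
b=(240,140,405,275)
R={}
for n,lo,hi,z in(("blue",(105,120,60),(130,255,255),54),("orange",(5,130,80),(20,255,255),40),("yellow",(22,110,80),(35,255,255),40),("red",(0,150,80),(4,255,255),25)):
    m=hsvmask(im,lo,hi,b);k,l,st,ce=cv2.connectedComponentsWithStats(m)
    for i in range(1,k):
        if st[i,4]>4: print(n,ce[i].round(1),st[i,4],px2w("top",ce[i],z).round(1)[0])
s=read_state();print(s['eef_pos'].round(1),np.degrees(s['eef_rot']).round(2),s['wrist_force'].round(1),s['moment'].round(2),s['finger_gap'])
if len(sys.argv)>1:
    s=cv2.resize(im[135:275,235:410],None,fx=4.5,fy=4.2,interpolation=cv2.INTER_CUBIC);cv2.imwrite(f"pics/{sys.argv[1]}.png",s[:,:,::-1])
E
python3 look.py c1
```

```text
clock: 4.85
eef_pos: [533.8, 30.7, 16.0]
eef_rot: [3.141, 0.0, 1.945]
wrist_force: [0.0, -0.2, -0.2]
finger_gap: 94.3
finger_force: 0.0
clock: 5.85
eef_pos: [533.4, 30.7, 15.4]
eef_rot: [-3.141, -0.0, 1.945]
wrist_force: [0.0, -0.6, 0.1]
finger_gap: 29.9
finger_force: 20.0
blue [371.1 192.2] 90 [ 598.6 -164.5   54. ]
orange [342.6 198.8] 112 [579.5 -82.2  40. ]
yellow [300.6 162.4] 49 [686.4  42.9  40. ]
red [281.  176.3] 125 [646.4 101.5  25. ]
[533.4  30.7  15.4] [-179.99   -0.    111.43] [-0.3 -0.4  0.7] [-0.18  0.22  0.02] 29.63274675998792
```

View pics/c1.png

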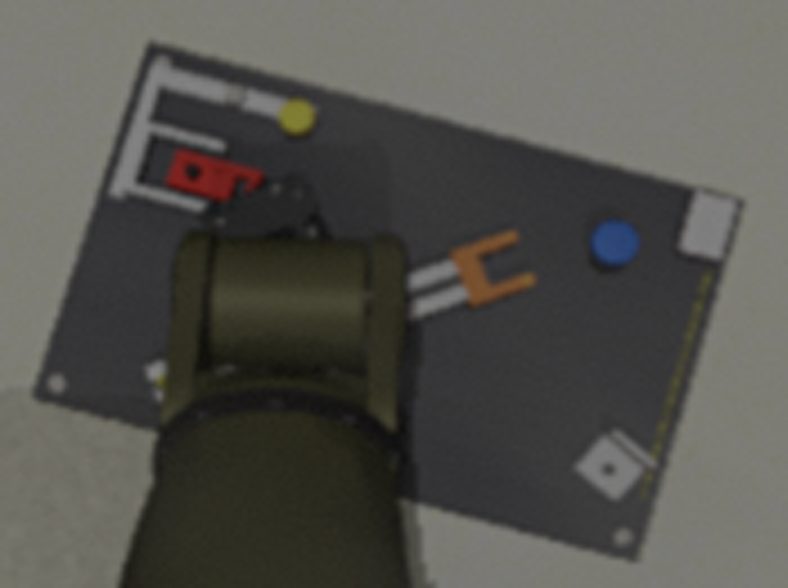

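The strut is gripped, 29.9 mm wide between the fingers. The fork shows at (342.6,198.8) and the post at (371.1,192.2). In the tool axes the post is about 75 mm ahead of home and 12 mm to -y. I'll shift sideways, advance 38 mm and then look again.

```bash
python3 -m jog '[[20,[-0.05,-0.02,0],0],[20,[-0.08,-0.03,0],0],[20,[-0.08,-0.03,0],0],[20,[-0.08,-0.03,0],0],[20,[-0.08,-0.03,0],0],[20,[-0.08,-0.03,0],0],[20,[-0.08,-0.03,0],0],[20,[-0.08,-0.03,0],0],[20,[-0.08,-0.014,0],0],[20,[-0.07,0,0],0],[20,[0,0,0],0],[20,[0,0,0],0]]'; python3 look.py c2
```

```text
clock: 7.1
eef_pos: [536.1, -9.3, 15.4]
eef_rot: [3.142, 0.0, 1.945]
wrist_force: [0.5, -1.3, -1.3]
finger_gap: 29.7
finger_force: 20.0
blue [371.1 192.2] 90 [ 598.5 -164.3   54. ]
orange [356.2 198.3] 118 [ 581.8 -122.3   40. ]
yellow [300.6 162.4] 49 [686.4  42.9  40. ]
yellow [285.5 225. ] 12 [500.8  83.7  40. ]
red [281.3 176.4] 134 [646.2 100.5  25. ]
[536.   -9.1  15.4] [-180.      0.    111.44] [ 0.  -0.4 -1.6] [-0.12  0.05  0.05] 29.854543606467146
```

View pics/c2.png

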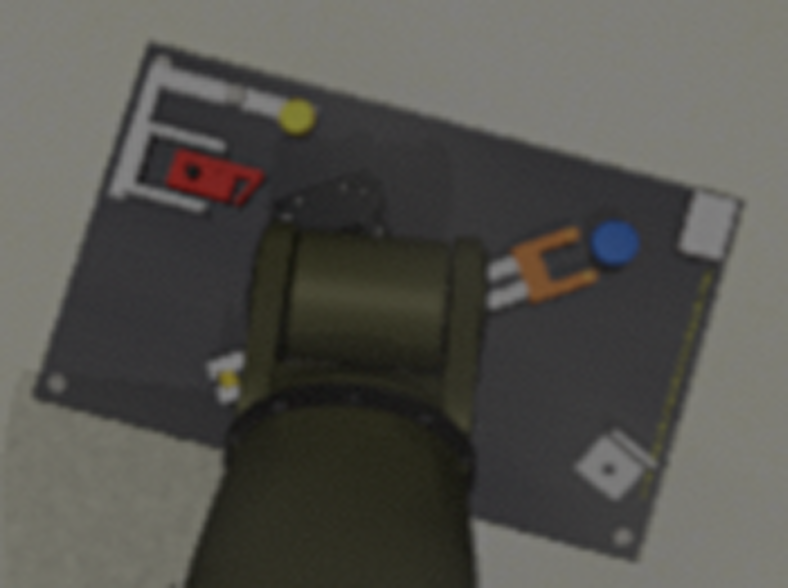

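The fork is now lined up with the post to about 0.1 mm sideways, with some 37 mm left to home. I'll go in slowly and watch the force.

```bash
python3 -m jog '[[20,[-0.04,0,0],0],[20,[-0.05,0,0],0],[20,[-0.05,0,0],0],[20,[-0.05,0,0],0],[20,[-0.05,0,0],0],[20,[-0.05,0,0],0],[20,[-0.05,0,0],0],[20,[-0.05,0,0],0]]'; python3 -m jog '[[20,[-0.04,0,0],0],[20,[-0.04,0,0],0],[20,[-0.04,0,0],0],[20,[-0.03,0,0],0],[20,[-0.03,0,0],0],[20,[0,0,0],0]]'; python3 look.py
```

```text
clock: 7.95
eef_pos: [543.2, -27.5, 15.4]
eef_rot: [-3.142, -0.0, 1.945]
wrist_force: [-0.0, -0.5, -2.7]
finger_gap: 30.0
finger_force: 20.0
clock: 8.55
eef_pos: [546.5, -35.8, 15.4]
eef_rot: [-3.142, 0.0, 1.945]
wrist_force: [0.4, 0.3, -2.7]
finger_gap: 29.5
finger_force: 20.0
blue [371.2 192.3] 77 [ 598.4 -164.9   54. ]
orange [364.3 195.3] 103 [ 591.  -146.3   40. ]
yellow [300.6 162.4] 49 [686.4  42.9  40. ]
yellow [294.5 221.4] 11 [511.7  57.8  40. ]
red [281.2 176.3] 134 [646.3 100.7  25. ]
[546.4 -35.8  15.4] [-180.      0.    111.43] [ 0.   0.5 -2.6] [-0.1   0.05 -0.02] 29.87743683586492
```

```bash
python3 -m jog '[[20,[-0.02,0,0],0],[20,[-0.02,0,0],0],[20,[-0.02,0,0],0],[20,[-0.02,0,0],0],[20,[-0.02,0,0],0],[20,[0,0,0],0]]'; python3 -m jog '[[20,[-0.02,0,0],0],[20,[-0.01,0,0],0],[20,[0,0,0],0]]';python3 -m jog '[[20,[-0.02,0,0],0],[20,[0,0,0],0]]'
```

```text
clock: 9.2
eef_pos: [548.3, -40.5, 15.4]
eef_rot: [-3.142, 0.0, 1.945]
wrist_force: [-0.9, -0.0, -1.9]
finger_gap: 29.7
finger_force: 20.0
clock: 9.5
eef_pos: [548.8, -41.8, 15.5]
eef_rot: [3.142, 0.0, 1.945]
wrist_force: [-0.4, -0.3, -2.5]
finger_gap: 30.0
finger_force: 20.0
clock: 9.7
eef_pos: [549.2, -42.7, 15.4]
eef_rot: [3.142, -0.0, 1.945]
wrist_force: [0.2, -0.4, -2.7]
finger_gap: 29.9
finger_force: 20.0
```

```bash
python3 -m jog '[[20,[-0.015,0,0],0],[20,[0,0,0],0]]'|grep -E "pos|wrist"; python3 -m jog '[[20,[-0.015,0,0],0],[20,[0,0,0],0]]'|grep -E "pos|wrist"
```

```text
eef_pos: [549.4, -43.4, 15.4]
wrist_force: [-0.5, -0.3, -3.7]
eef_pos: [549.7, -44.1, 15.4]
wrist_force: [-0.2, -0.1, -2.9]
```

```bash
python3 -m jog '[[20,[-0.015,0,0],0],[20,[0,0,0],0]]'|grep -E "pos|wrist"; python3 -m jog '[[20,[-0.015,0,0],0],[20,[0,0,0],0]]'|grep -E "pos|wrist"
```

```text
eef_pos: [549.8, -44.5, 15.4]
wrist_force: [-0.8, 2.3, -1.5]
eef_pos: [549.9, -44.6, 15.4]
wrist_force: [-3.3, 8.8, 0.3]
```

Contact with the post at about 9 N, so the fork is home. I'll ease to a light push and begin the swing: 20° first, with the stop expected at tool yaw of about 73.8°.

```bash
python3 -m jog '[[20,[0.01,0,0],0],[20,[0,0,0],0]]'|grep -E "pos|wrist"; python3 -m jog '[[20,[-0.0006,0.045,0],0.0056],[20,[-0.0016,0.09,0],0.0111],[20,[-0.0016,0.09,0],0.0111],[20,[-0.0016,0.09,0],0.0111],[20,[0,0,0],0]]'; python3 look.py
```

```text
eef_pos: [549.9, -44.6, 15.4]
wrist_force: [-2.0, 6.3, -1.1]
clock: 11.2
eef_pos: [565.2, -39.7, 15.4]
eef_rot: [-3.141, -0.001, 1.821]
wrist_force: [-3.4, 4.6, 0.7]
finger_gap: 29.7
finger_force: 20.0
blue [371.5 192.2] 71 [ 598.5 -165.8   54. ]
orange [366.9 195. ] 80 [ 591.7 -153.8   40. ]
orange [373.4 186.3] 7 [ 617.9 -173.1   40. ]
yellow [300.6 162.4] 49 [686.4  42.9  40. ]
yellow [294.7 210.9] 9 [542.4  57.7  40. ]
red [281.2 176.4] 134 [646.2 100.8  25. ]
[565.  -39.7  15.4] [-1.7998e+02 -4.0000e-02  1.0440e+02] [-2.6  4.3  0.5] [ 0.9   0.52 -0.25] 29.882242362507434
```

```bash
python3 -m jog '[[20,[-0.0016,0.09,0],0.0111],[20,[-0.0016,0.09,0],0.0111],[20,[-0.0016,0.09,0],0.0111],[20,[-0.0016,0.09,0],0.0111],[20,[0,0,0],0]]'|grep -E "pos|rot|wrist"; python3 -m jog '[[20,[-0.0016,0.09,0],0.0111],[20,[-0.0016,0.09,0],0.0111],[20,[-0.0016,0.09,0],0.0111],[20,[-0.0008,0.045,0],0.0056],[20,[0,0,0],0]]'; python3 look.py c3
```

```text
eef_pos: [583.0, -36.5, 15.4]
eef_rot: [-3.142, -0.001, 1.682]
wrist_force: [-0.6, 5.5, 0.2]
clock: 12.25
eef_pos: [598.6, -35.8, 15.5]
eef_rot: [3.142, -0.001, 1.561]
wrist_force: [-1.5, 5.1, -0.1]
finger_gap: 29.8
finger_force: 20.0
blue [371.5 192.4] 70 [ 598.2 -165.6   54. ]
orange [366.7 193.8] 78 [ 595.5 -153.2   40. ]
orange [375.2 187. ] 8 [ 615.9 -178.5   40. ]
yellow [300.6 162.3] 49 [686.7  43.   40. ]
yellow [292.5 190.8] 10 [601.5  65.1  40. ]
red [281.3 176.4] 137 [646.2 100.5  25. ]
[598.4 -35.8  15.4] [-1.800e+02 -3.000e-02  8.947e+01] [-0.7  5.6  0.2] [ 0.85  0.36 -0.26] 30.332664027214612
```

View pics/c3.png

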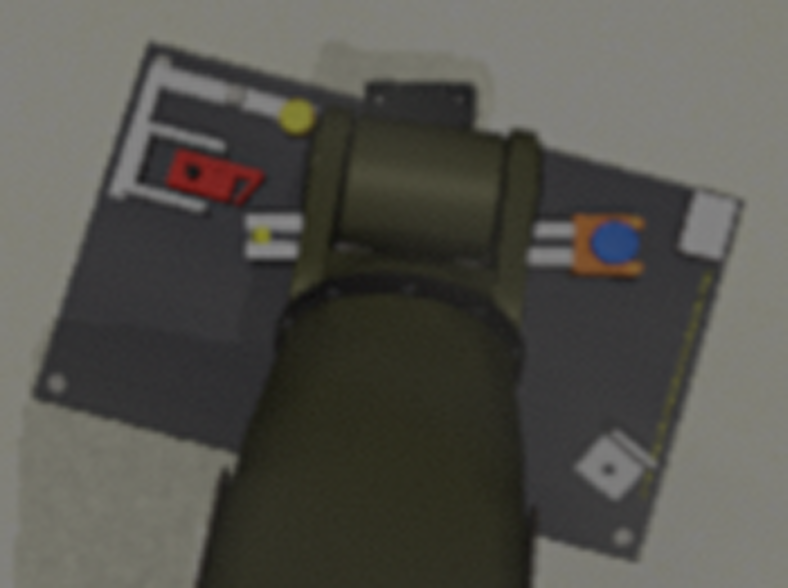

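The fork is seated on the post (cap at (613,242) in the crop) and the strut is half swung, just short of the catch at (215,175). Next I go in smaller steps.

```bash
for i in 1; do python3 -m jog '[[20,[-0.0004,0.045,0],0.0056],[20,[-0.0004,0.045,0],0.0056],[20,[-0.0004,0.045,0],0.0056],[20,[-0.0004,0.045,0],0.0056],[20,[0,0,0],0]]'; done|grep -E "pos|rot|wrist"; python3 -m jog '[[20,[-0.0004,0.045,0],0.0056],[20,[-0.0004,0.045,0],0.0056],[20,[0,0,0],0]]'|grep -E "pos|rot|wrist"; python3 -m jog '[[20,[-0.0004,0.045,0],0.0056],[20,[-0.0004,0.045,0],0.0056],[20,[0,0,0],0]]'|grep -E "pos|rot|wrist"; python3 look.py
```

```text
eef_pos: [607.6, -36.2, 15.4]
eef_rot: [3.142, -0.0, 1.491]
wrist_force: [-0.3, 5.9, -0.8]
eef_pos: [612.0, -36.7, 15.4]
eef_rot: [-3.142, -0.0, 1.456]
wrist_force: [-0.0, 4.4, -0.8]
eef_pos: [616.5, -37.3, 15.5]
eef_rot: [3.141, -0.0, 1.42]
wrist_force: [-0.4, 5.4, -1.3]
blue [371.5 192.4] 71 [ 598.  -165.8   54. ]
orange [366.6 193.9] 79 [ 595.1 -153.    40. ]
orange [376.2 187.8] 5 [ 613.5 -181.3   40. ]
yellow [300.4 162.3] 49 [686.5  43.3  40. ]
yellow [293.8 180. ] 10 [633.5  61.9  40. ]
red [279.3 175.9] 140 [647.6 106.5  25. ]
[616.5 -37.3  15.4] [ 1.7998e+02 -3.0000e-02  8.1410e+01] [-0.   5.9 -1.4] [ 0.84  0.06 -0.31] 29.66389394790307
```

```bash
for i in 1; do python3 -m jog '[[20,[-0.0004,0.045,0],0.0056],[20,[-0.0004,0.045,0],0.0056],[20,[0,0,0],0]]'; done|grep -E "pos|rot|wrist"; python3 -m jog '[[20,[-0.0004,0.045,0],0.0056],[20,[-0.0004,0.045,0],0.0056],[20,[0,0,0],0]]'|grep -E "pos|rot|wrist"; python3 -m jog '[[20,[-0.0002,0.0225,0],0.0028],[20,[-0.0002,0.0225,0],0.0028],[20,[0,0,0],0]]'|grep -E "pos|rot|wrist"; python3 look.py
```

```text
eef_pos: [620.9, -38.0, 15.4]
eef_rot: [3.141, -0.0, 1.385]
wrist_force: [-0.3, 5.7, -1.5]
eef_pos: [625.3, -39.0, 15.4]
eef_rot: [3.141, -0.0, 1.35]
wrist_force: [-0.9, 5.0, -1.0]
eef_pos: [627.4, -39.5, 15.4]
eef_rot: [-3.141, -0.0, 1.333]
wrist_force: [-0.5, 5.5, 0.1]
blue [371.4 192.5] 69 [ 597.8 -165.4   54. ]
orange [366.3 193.5] 79 [ 596.1 -152.1   40. ]
orange [377.  188.8] 5 [ 610.6 -183.7   40. ]
yellow [300.5 162.3] 51 [686.8  43.1  40. ]
yellow [294.9 173.1] 8 [654.1  59.1  40. ]
red [279.4 175.9] 139 [647.6 106.2  25. ]
[627.4 -39.5  15.4] [-1.800e+02 -3.000e-02  7.638e+01] [-0.2  5.8 -0.6] [ 0.85  0.27 -0.26] 29.79107855063256
```

```bash
for i in 1; do python3 -m jog '[[20,[-0.0002,0.0225,0],0.0028],[20,[-0.0002,0.0225,0],0.0028],[20,[0,0,0],0]]'; done|grep -E "pos|rot|wrist"; python3 -m jog '[[20,[-0.0001,0.018,0],0.0022],[20,[0,0,0],0]]'|grep -E "pos|rot|wrist"; python3 -m jog '[[20,[-0.0001,0.018,0],0.0022],[20,[0,0,0],0]]'|grep -E "pos|rot|wrist"; python3 look.py
```

```text
eef_pos: [629.5, -40.0, 15.4]
eef_rot: [-3.141, -0.0, 1.315]
wrist_force: [-1.2, 4.5, -0.4]
eef_pos: [630.4, -40.2, 15.4]
eef_rot: [-3.141, -0.0, 1.308]
wrist_force: [-2.1, 5.4, -0.4]
eef_pos: [631.6, -40.5, 15.5]
eef_rot: [3.141, -0.001, 1.301]
wrist_force: [1.3, 5.4, -2.6]
blue [371.4 192.5] 69 [ 597.8 -165.4   54. ]
orange [366.4 193.5] 79 [ 596.1 -152.3   40. ]
orange [377.2 189. ] 6 [ 610.  -184.2   40. ]
yellow [300.6 162.3] 49 [686.7  43.   40. ]
yellow [295.8 171. ] 10 [660.4  56.5  40. ]
red [280.2 176.1] 135 [646.9 103.9  25. ]
[631.6 -40.6  15.5] [ 1.7996e+02 -3.0000e-02  7.4570e+01] [ 0.6  4.5 -1.5] [ 0.86 -0.14 -0.35] 29.849654596890684
```

```bash
python3 -m jog '[[20,[0,0.009,0],0.0011],[20,[0,0,0],0]]'|grep -E "pos|rot|wrist"; python3 -m jog '[[20,[0,0.009,0],0.0011],[20,[0,0,0],0]]'|grep -E "pos|rot|wrist"; python3 look.py c4
```

```text
eef_pos: [631.9, -40.6, 15.5]
eef_rot: [3.141, -0.001, 1.298]
wrist_force: [0.6, 5.8, -1.5]
eef_pos: [632.2, -40.7, 15.5]
eef_rot: [3.142, -0.0, 1.295]
wrist_force: [-1.6, 5.3, -0.6]
blue [371.4 192.5] 69 [ 597.8 -165.4   54. ]
orange [366.4 193.7] 80 [ 595.6 -152.3   40. ]
orange [377.2 189. ] 6 [ 610.  -184.2   40. ]
yellow [300.5 162.1] 47 [687.3  43.1  40. ]
yellow [296. 171.] 9 [660.5  55.9  40. ]
red [281.3 176.5] 138 [645.9 100.4  25. ]
[632.2 -40.7  15.4] [ 1.800e+02 -3.000e-02  7.418e+01] [-0.4  4.5 -0.7] [ 0.92  0.13 -0.24] 29.65146737549327
```

View pics/c4.png

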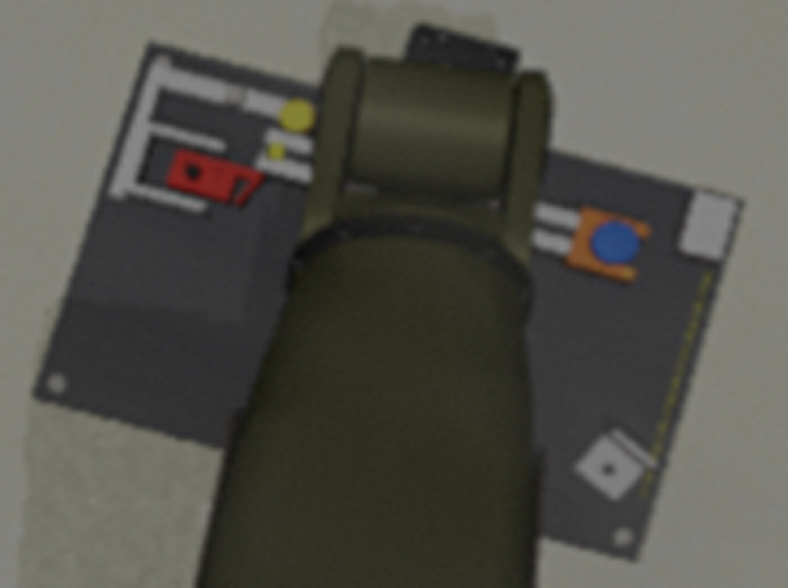

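The red catch has sprung back out behind the strut: its centroid has returned to (281.3,176.5). I'll press lightly on to touch the stop.

```bash
for i in 1; do python3 -m jog '[[20,[0,0.009,0],0.0011],[20,[0,0,0],0]]'|grep -E "pos|rot|wrist"; done; python3 -m jog '[[20,[0,0.009,0],0.0011],[20,[0,0,0],0]]'|grep -E "pos|rot|wrist";python3 -c "
from cell import *
print(read_state()['moment'])"
```

```text
eef_pos: [632.6, -40.9, 15.5]
eef_rot: [3.142, -0.0, 1.291]
wrist_force: [-0.7, 5.0, -0.5]
eef_pos: [633.0, -41.0, 15.4]
eef_rot: [-3.142, -0.0, 1.288]
wrist_force: [-0.1, 5.6, -2.5]
[ 0.89455741  0.18258763 -0.24891688]
```

```bash
for i in 1; do python3 -m jog '[[20,[0,0.009,0],0.0011],[20,[0,0,0],0]]'|grep -E "pos|rot|wrist"; done; python3 -m jog '[[20,[0,0.009,0],0.0011],[20,[0,0,0],0]]'|grep -E "pos|rot|wrist";python3 -c "
from cell import *
print(read_state()['moment'])"
```

```text
eef_pos: [633.4, -41.1, 15.4]
eef_rot: [-3.141, -0.0, 1.284]
wrist_force: [-1.5, 5.9, 0.0]
eef_pos: [633.4, -41.1, 15.4]
eef_rot: [-3.14, -0.0, 1.281]
wrist_force: [-4.1, 6.3, 1.4]
[1.03959198 0.95238667 0.03572933]
```

Stop contact is felt as a gentle rise of 3–4 N plus a change in moment. I'll release and retreat upward.

```bash
python3 -m jog '[[34,[0,0,0],0],[40,[0,0,0],0],[50,[0,0,0],0],[60,[0,0,0],0],[60,[0,0,0],0],[60,[0,0,0],0]]'; python3 -m jog '[[60,[0,0,-0.1],0],[60,[0,0,-0.3],0],[60,[0,0,-0.4],0],[60,[0,0,-0.4],0],[60,[0,0,-0.4],0],[60,[0,0,-0.4],0],[60,[0,0,-0.4],0],[60,[0,0,-0.4],0],[60,[0,0,-0.2],0]]' | grep -E "pos|wrist"; python3 -m jog '[[60,[0,-0.4,0],0],[60,[0,-0.7,0],0],[60,[0,-0.7,0],0],[60,[0,-0.7,0],0],[60,[0,-0.7,0],0],[60,[0,-0.7,0],0],[60,[0,-0.4,0],0],[60,[0,0,0],0],[60,[0,0,0],0]]'|grep -E "clock|pos|wrist"; python3 look.py c5; python3 - <<'E'
from h import *
im=camera("side")
cv2.imwrite("pics/s5.png",cv2.resize(im[170:270,250:390],None,fx=5,fy=5,interpolation=cv2.INTER_CUBIC)[:,:,::-1])
E
```

```text
clock: 17.0
eef_pos: [634.0, -41.6, 15.4]
eef_rot: [3.141, 0.0, 1.28]
wrist_force: [-0.6, -1.7, -0.2]
finger_gap: 60.2
finger_force: 0.0
eef_pos: [634.5, -41.6, 168.6]
wrist_force: [-1.0, -0.2, 0.5]
clock: 18.8
eef_pos: [428.5, 20.0, 166.1]
wrist_force: [-0.1, 0.1, -0.3]
blue [371.4 192.4] 68 [ 598.  -165.3   54. ]
orange [366.4 193.2] 77 [ 597.3 -152.4   40. ]
orange [377.2 189. ] 6 [ 610.  -184.2   40. ]
yellow [300.7 162.1] 45 [687.2  42.5  40. ]
yellow [296. 170.] 9 [663.4  56.   40. ]
red [281.  176.3] 128 [646.4 101.4  25. ]
[428.7  19.9 165.8] [ 1.7995e+02 -1.0000e-02  7.3340e+01] [0.1 0.1 0.3] [-0.11  0.06 -0.03] 60.03985553690261
```

View pics/c5.png

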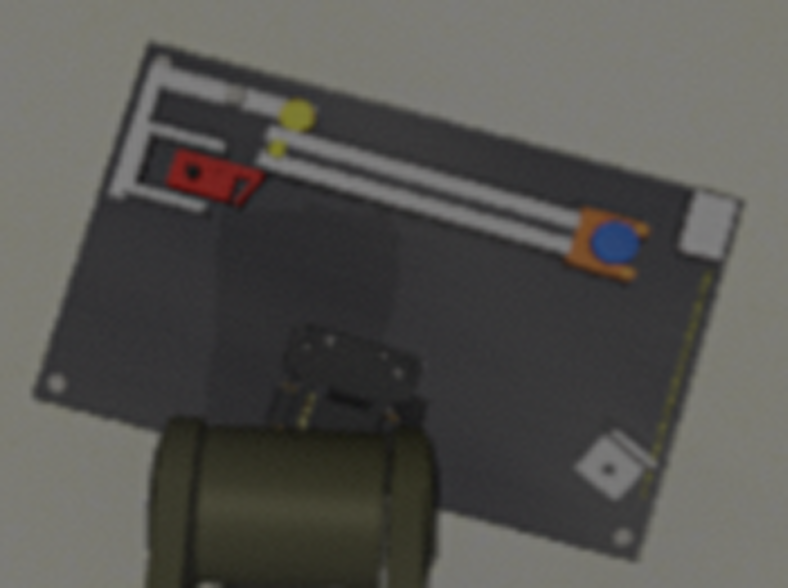

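View pics/s5.png

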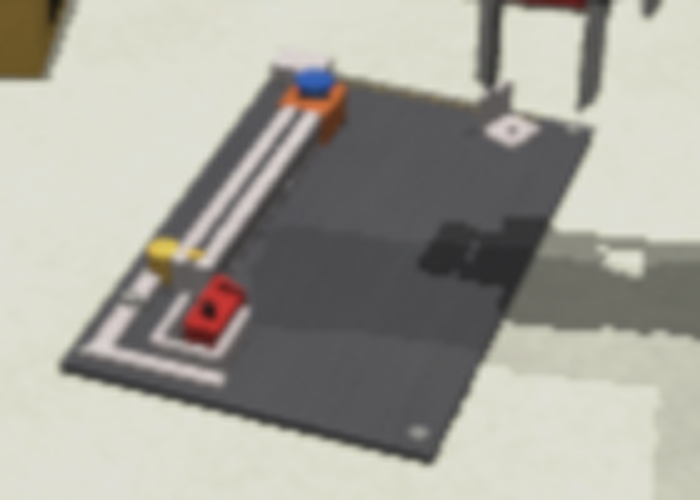

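Both views show it in place. The strut lies against the yellow stop (295,115 in the top crop), the red catch is out behind it (215,175), and the fork is home under the blue cap (613,242). The bracket and spacer haven't moved.

```bash
python3 -c "
from cell import *
print(sign_off())"
```

```text
the job is handed in; nothing more can be done
None
```

The strut is loaded: its fork is home on the post, it lies against the yellow stop, and the red catch has snapped out behind it. I handed the job in at about 19 s; readings peaked near 9–10 N, and I saw nothing else on the jig plate move.

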